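Switch on and brighten the dome lamp by its touch pad

TASK

It is getting dark on the patio: light the cordless lamp with the rounded dome shade. With the fingertips, lightly touch the round grey pad on top of its shade to switch it on, take the fingers off, then touch the pad again and rest there lightly for two seconds to bring it to full brightness, and withdraw. Only touch it, do not shift, tip or lift it, and leave the drum-shaped lamp and everything else on the table alone.

Things in the scene. Friction and masses are not known exactly. Their poses are not given: they have to be found in the camera images.
- dome_lamp: Loose cordless table lamp, white metal, about 0.75 kg, standing on a coral mat (4 mm thick): round foot 110 mm across and 18 mm high, thin stem, and a solid mushroom-shaped shade with a rounded dome, 128 mm across at its lower edge (150 mm up). 232 mm tall in all. Origin at the centre of the foot's underside, z up. Its yaw does not matter.
- dome_pad: The dome lamp's touch pad: a flat round pad of soft grey silicone, 36 mm across, on the crown of the dome shade and standing 9 mm proud of it. It senses any touch of 0.5 N or more and gives like a stiff cushion, about 1 mm for each 1.5 N, up to 6 mm (9 N); beyond that it is hard, and 25 N is too rough. It springs back when let go. Origin at the centre of its upper face, 232 mm above the lamp's underside when untouched, z up.
- drum_lamp: Second loose cordless lamp, to be left alone: same foot, stem, white metal, height (232 mm) and grey top pad, but with a straight drum shade, 120 mm across below and 112 mm across its flat top. Origin at the centre of the foot's underside, z up.
- tumbler: Loose stainless steel tumbler with a clear lid and small black slider, 89 mm across at the top, 175 mm tall; leave alone. Origin at the centre of its underside, z up.
- bowl: Loose empty white ceramic bowl, 140 mm across the rim, 58 mm high; leave alone. Origin at the centre of its underside, z up.
- votive: Loose blue glass votive holder with a tea light in it, 75 mm across, 66 mm high; leave alone. Origin at the centre of its underside, z up.
- spatula: Loose bamboo spatula lying flat, 300 mm long, blade 56 mm wide, 8 mm thick; leave alone. Origin at the middle of its underside, x along it towards the blade.
- cooler: Small red plastic cooler with a hinged red lid, shut, and a white carrying bail, too heavy to shift: 210 mm deep (x), 290 mm wide (y), about 220 mm high; leave alone. Origin at the middle of its lower front edge; its front faces -x and it extends from there along +x.
Mind the look-alikes: they are no part of the job. Leave any brown look-alike of the dome_lamp alone.

How it is judged:
By the outcome, as a careful person would: the job done as asked, in the order asked, and still so for the second after the job is handed in, with the robot touching nothing.
It also fails if it takes over 42 s, if anything falls off the work surface, if the arm or the gripper's body presses on something with over 40 N, if the wrist force passes 120 N, or if a joint passes its speed limit or range.

ROBOT

A 6-joint arm with a two-finger parallel gripper is mounted at the origin on the work surface. World frame = base frame: x ahead of the robot, y to its left, z up, the work surface at z = 0. Lengths are in m, angles in degrees, forces in N, time in s.
With the tool pointing down it reaches from about 0.375 to 0.9 m from the base axis. Payload 3.1 kg.
Tool frame: the origin (TCP) lies at the centre of the arm's flange, where the gripper is bolted on; the fingertips stand 182 mm ahead of it and the grasp point (between the pads) lies 164 mm ahead of it; x points along the fingers, z is the direction in which the jaws open and shut, and the axes are right-handed (so a half turn about x gives the same grasp; the last joint's range is limited). The gripper opens to 87 mm and grips with 3 to 60 N. Pads are 19 mm wide; open, the fingers measure 117 mm over their backs; the gripper's body (75 mm by 190 mm) begins 51 mm behind the grasp point.
Start: joints at [-80.816, 30.224, 82.088, -0, 67.689, -10.227], TCP at [0.208, -0.589, 0.405] pointing down, gripper open.
Joint ranges: [-176.69, 176.69], [-43.24, 126.21], [12.49, 139.97], [-82, 262], [0, 151.66], [-163.58, 163.58]. Speed limits (degrees/s): [159.86, 159.86, 180, 180, 180, 180].

INTERFACE

Orientations are given as a 3x3 rotation matrix whose columns are the frame's x, y, z axes.
In Python, from rig import bot gives the robot as it stands.
- The arm moves only by the shell command python3 -m crank 'ROWS' [OPENING]. ROWS is JSON, a list of rows, each an object with "offset": the shift along the tool's x, y, z in m, a list of three; "spin": the turn about the tool's x in rad. A call has 1 to 12 rows; each row shifts and turns the commanded pose from where the row before left it, along the tool's axes as they then stand; what a row does not reach is not made up. A row lasts 1/10 s, in which the tool goes at most 50 mm and 8.59 degrees, less where a joint would pass 70% of its speed; a pose out of reach is approached as far as the arm can. A call is refused whole if a number of a shift passes 0.05 or a number of a turn 0.15, either way. A call with a gripper value outside its range is refused whole. OPENING is the finger opening in m, from 0 to 0.087, set as the call begins (- or left out, the last holds). The fingers move at their own pace and stop on an object; the grip force is fixed at half the most. Time passes only in rows, so rows that do not move let the fingers close. It gives the time, the measured TCP pose, the force and the opening at its end, in the units of the state.
- bot.read_state(): the state, without advancing time (a new reading comes with each control period).
- bot.capture(name): name is "side" or "top"; returns a dict with "pixels" (480x640x3 uint8, blue, green, red), "depth" (480x640 float32, m along the optical axis (not along the pixel's ray), 0 where there is no reading), "K" (3x3 intrinsics, pixels), "world_to_cam" (4x4, takes a point from world to camera coordinates). Camera axes: x right, y up, looking along -z (the intrinsics and any distortion apply to the point x, -y, -z); pixel columns grow to the right and rows downward; lengths in m; the calibration is good to about 2 mm. A picture is of the moment at which its call begins.
- bot.hand_in(): hands the job in, once; it reports no verdict.
Trained networks look in a picture, given as the dict that the camera call returned (one of the last four; its "shot" number tells which), for a name from the list of things; names that differ only in an ending like _2 or _b are one class to them, and where a whole thing is asked for, a point or a joint stands for the part that bears it (a point fixed in the world has none). Each returns a list of dicts, best first, with "p" (0 to 1); they miss things now and then, are a little off and sometimes report something else, mostly with a low value. They report only what shows in the picture. A call takes as long as a camera call. They do not tell look-alikes from the thing itself.
- bot.regions_of(label, picture): "region" (480x640 bool, what is visible of it) and "extent" ([centre column, centre row, width, height] in pixels, round what is visible of it).
The state is a dict: "time_s": time; "joint_positions": joint angles; "qvel": joint speeds; "tau": joint torques, N m; "position": TCP position; "tcp_rot": TCP orientation; "force": force on the tool from outside, world axes, zero at the start; "moment": the same for the moment, N m; "opening": opening from 0.0 (shut) to 1.0 (fully open).
Only numpy, scipy, OpenCV 4.12 (cv2) and the standard library are available. Lean on these libraries where they do the work, as an engineer would, in place of code of your own. Each camera call takes 0.05 s, during which the arm holds its last target.

## Working session

There is one attempt and no reset: what is moved stays moved. The work goes in short steps, Python scripts to look and compute and a shell command to move; the robot and the scene stay as the last step left them, time stands still between calls to the robot, and variables do not carry over. Pictures are saved under pics/ and viewed, and the job is handed in when it is done.

```bash
mkdir -p pics; ls
cat > h.py <<'E'
import numpy as np, cv2
from rig import bot
def world(pic):
    K=pic["K"];d=pic["depth"];T=np.linalg.inv(pic["world_to_cam"])
    v,u=np.mgrid[0:480,0:640]
    x=(u-K[0,2])/K[0,0]*d;y=(v-K[1,2])/K[1,1]*d
    P=np.stack([x,-y,-d,np.ones_like(d)],-1)@T.T
    return P[...,:3]
E
python3 - <<'E'
from h import *
s=bot.read_state();print(s)
for n in("side","top"):
    p=bot.capture(n);cv2.imwrite(f"pics/{n}0.png",p["pixels"]);W=world(p)
    print(n,[k for k in p], np.round(np.linalg.inv(p["world_to_cam"])[:3,3],3))
    for l in("dome_lamp","dome_pad","drum_lamp"):
        for r in bot.regions_of(l,p):
            m=r["region"]&(p["depth"]>0)
            q=W[m]
            print(l,round(r["p"],2),np.round(r["extent"]),m.sum(),np.round(np.median(q,0),3) if len(q) else 0,np.round(np.percentile(q,[2,98],axis=0),3).tolist() if len(q) else 0)
E
```

```text
pics
{'time_s': 0.0, 'joint_positions': array([-8.08159088e+01,  3.02773379e+01,  8.21557782e+01, -1.15010397e-03,
        6.76892488e+01, -1.02245318e+01]), 'qvel': array([ 0.04809086, -0.03835468,  0.02027754,  0.02003389, -0.00116448,
       -0.06078717]), 'tau': array([ 4.94746528e-04, -4.40039492e+01, -1.76596284e+01,  6.34386158e-02,
        5.83374419e-02, -1.70218541e-04]), 'position': array([ 0.20768773, -0.58911913,  0.40379205]), 'tcp_rot': array([[-3.59200228e-04,  9.43170183e-01,  3.32309910e-01],
       [ 2.10532691e-03,  3.32309908e-01, -9.43167903e-01],
       [-9.99997719e-01,  3.60834870e-04, -2.10504736e-03]]), 'force': array([ 0.13043925, -0.13716313,  0.34147416]), 'moment': array([ 0.01094758,  0.0081758 , -0.04198032]), 'opening': 0.9995199364460042}
side ['pixels', 'depth', 'K', 'world_to_cam', 'shot'] [0.377 0.997 0.89 ]
dome_lamp 0.65 [439. 360.  64. 103.] 4456 [0.207 0.378 0.176] [[0.153, 0.314, 0.004], [0.257, 0.415, 0.231]]
dome_pad 0.75 [446. 319.  18.  10.] 220 [0.202 0.357 0.23 ] [[0.186, 0.337, 0.224], [0.218, 0.371, 0.233]]
dome_pad 0.45 [320. 268.  
[... 233 characters left out ...]
 [ 0.494 -0.251  0.183] [[0.442, -0.325, 0.008], [0.547, -0.221, 0.233]]
top ['pixels', 'depth', 'K', 'world_to_cam', 'shot'] [0.218 0.008 1.765]
dome_lamp 0.88 [252. 227.  44.  53.] 1714 [0.453 0.208 0.207] [[0.404, 0.16, 0.006], [0.517, 0.271, 0.236]]
dome_lamp 0.69 [424. 219.  52.  53.] 1794 [ 0.484 -0.271  0.224] [[0.439, -0.329, 0.012], [0.544, -0.225, 0.237]]
dome_pad 0.52 [196. 317.  11.  16.] 141 [0.2   0.351 0.23 ] [[0.184, 0.336, 0.221], [0.215, 0.367, 0.236]]
dome_pad 0.41 [344. 192.  32.  41.] 903 [ 0.565 -0.046  0.173] [[0.531, -0.087, 0.008], [0.612, -0.009, 0.183]]
drum_lamp 0.73 [423. 218.  49.  47.] 1774 [ 0.485 -0.27   0.224] [[0.439, -0.329, 0.012], [0.544, -0.225, 0.237]]
```

View pics/side0.png

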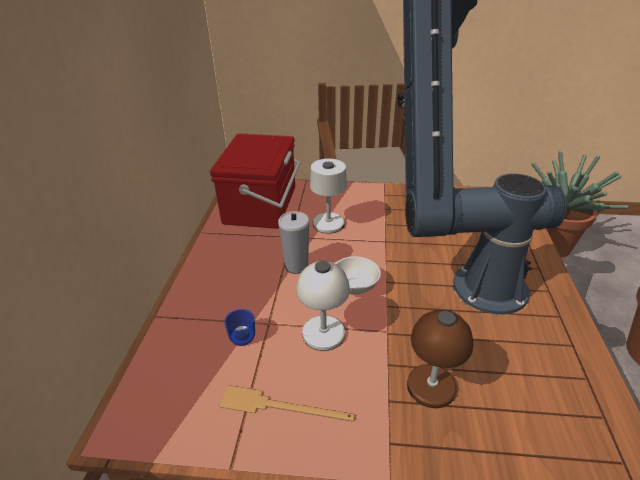

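View pics/top0.png

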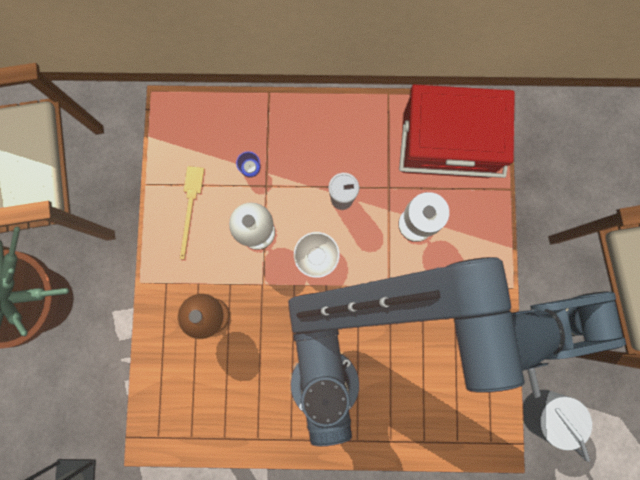

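The white dome lamp is at (323,305) in the side view, with its pad at (322,267). In the top view it is at (252,225). The one at (440,345) in the side view is the brown look-alike, and the drum lamp is at (328,195). Next I'll measure the pad precisely.

Run:
```python
from h import *
for n,(u0,u1,v0,v1) in (("side",(300,345,255,285)),("top",(230,275,200,250))):
    p=bot.capture(n);W=world(p)
    g=p["pixels"].max(2).astype(int)
    m=np.zeros((480,640),bool);m[v0:v1,u0:u1]=True
    m&=(g<130)&(W[...,2]>0.222)&(W[...,2]<.25)&(p["depth"]>0)
    k,l,st,c=cv2.connectedComponentsWithStats(m.astype(np.uint8))
    i=1+np.argmax(st[1:,4]);m=l==i;q=W[m]
    print(n,st[i],c[i],np.round(q.mean(0),4),np.round(np.percentile(q,[1,50,99],axis=0),4).tolist())
    t=q[q[:,2]>np.percentile(q[:,2],70)-.003]
    print(len(t),np.round((t.min(0)+t.max(0))/2,4),t.mean(0).round(4),np.ptp(t,axis=0).round(4))
    c_=cv2.resize(p["pixels"][v0:v1,u0:u1],None,fx=10,fy=10,interpolation=0);cv2.imwrite(f"pics/{n}1.png",c_)
```

```text
side [315 261  17  12 162] [322.51234568 266.48765432] [0.4623 0.222  0.2332] [[0.4458, 0.2033, 0.2245], [0.4624, 0.2228, 0.234], [0.4796, 0.2372, 0.2379]]
129 [0.4637 0.2205 0.2355] [0.4636 0.2207 0.2344] [0.0329 0.0345 0.0074]
top [250 220   4   6   8] [252.    222.875] [0.4563 0.2051 0.234 ] [[0.4502, 0.2021, 0.2316], [0.456, 0.2039, 0.2338], [0.4635, 0.2102, 0.2383]]
8 [0.4569 0.2062 0.2351] [0.4563 0.2051 0.234 ] [0.0135 0.0083 0.007 ]
```

```bash
python3 -m crank '[{"offset":[-0.04,0,0],"spin":0},{"offset":[-0.04,0,0],"spin":0},{"offset":[-0.04,0,0],"spin":0},{"offset":[0,0,0],"spin":0}]' 0
```

```text
time_s: 0.9
position: [0.208, -0.5903, 0.532]
tcp_rot: [[0.002, 0.943, 0.332], [-0.014, 0.332, -0.943], [-1.0, -0.002, 0.014]]
force: [-0.4, -1.2, 0.7]
opening: 0.723
```

View pics/top1.png

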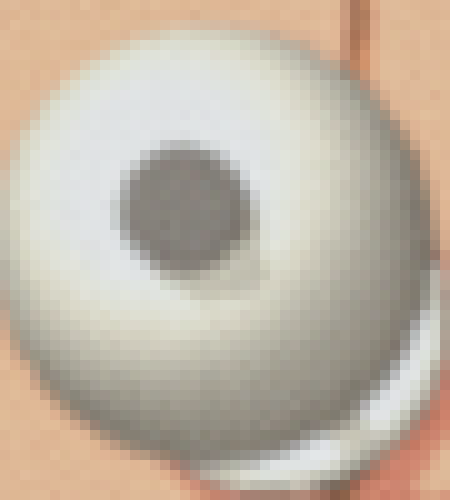

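View pics/side1.png

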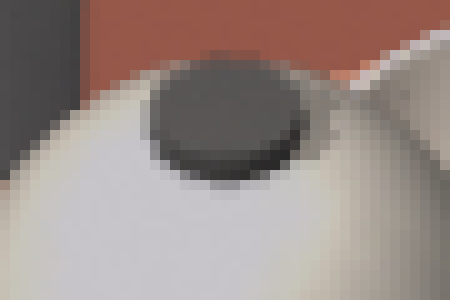

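Both crops show the pad clearly: it is centred at about (248,220) in the top view and (322.5,266) in the side view. I'll intersect those rays with z=0.236.

```bash
python3 - <<'E'
from h import *
for n,(u,v) in (("top",(248.0,220.2)),("side",(322.3,265.8))):
    p=bot.capture(n);K=p["K"];T=np.linalg.inv(p["world_to_cam"])
    d=T[:3,:3]@np.array([(u-K[0,2])/K[0,0],-(v-K[1,2])/K[1,1],-1]);o=T[:3,3]
    print(n,(o+d*(0.236-o[2])/d[2]).round(4))
    W=world(p);print(W[int(round(v)),int(round(u))])
    if n=="top": print(p["depth"][216:225,244:253].round(3)[4])
E
python3 -m crank '[{"offset":[0,0,0],"spin":0}]'
```

```text
top [0.4633 0.2161 0.236 ]
[0.46406577 0.21635004 0.23446214]
[1.546 1.546 1.552 1.556 1.551 1.555 1.544 1.553 1.548]
side [0.4627 0.223  0.236 ]
[0.46346185 0.22220398 0.23469775]
time_s: 1.1
position: [0.2077, -0.589, 0.5234]
tcp_rot: [[-0.0, 0.943, 0.332], [0.003, 0.332, -0.943], [-1.0, 0.0, -0.003]]
force: [-0.1, 0.3, -0.3]
opening: 0.539
```

```bash
python3 -m crank '[{"offset":[0,0.02,-0.01],"spin":0},{"offset":[0,0.04,-0.019],"spin":0},{"offset":[0,0.04,-0.019],"spin":0},{"offset":[0,0.04,-0.019],"spin":0},{"offset":[0,0.04,-0.019],"spin":0},{"offset":[0,0.04,-0.019],"spin":0},{"offset":[0,0.024,-0.01],"spin":0},{"offset":[0,0.028,-0.036],"spin":0},{"offset":[0,0.028,-0.036],"spin":0},{"offset":[0,0.028,-0.036],"spin":0},{"offset":[0,0.028,-0.036],"spin":0},{"offset":[0,0,0],"spin":0}]' 0
```

```text
time_s: 2.3
position: [0.4579, -0.2207, 0.5235]
tcp_rot: [[-0.002, 0.941, 0.339], [0.005, 0.339, -0.941], [-1.0, -0.0, -0.006]]
force: [0.7, -0.3, -0.1]
opening: 0.01
```

```bash
python3 -m crank '[{"offset":[0,0.007,-0.02],"spin":0},{"offset":[0,0.0145,-0.04],"spin":0},{"offset":[0,0.0145,-0.04],"spin":0},{"offset":[0,0.0145,-0.04],"spin":0},{"offset":[0,0.0145,-0.04],"spin":0},{"offset":[0,0.0145,-0.04],"spin":0},{"offset":[0,0.0145,-0.04],"spin":0},{"offset":[0,0.0145,-0.04],"spin":0},{"offset":[0,0.0145,-0.04],"spin":0},{"offset":[0,0.0145,-0.04],"spin":0},{"offset":[0,0.007,-0.02],"spin":0},{"offset":[0,0,0],"spin":0}]' 0
python3 -m crank '[{"offset":[0,0,0],"spin":0},{"offset":[0,0,0],"spin":0}]' 0
python3 - <<'E'
from rig import bot
s=bot.read_state();p=s["position"];R=s["tcp_rot"]
import numpy as np
print(p,s["force"],s["joint_positions"].round(1))
print("tool delta",R.T@(np.array([.463,.219,.50])-p))
E
```

```text
time_s: 3.5
position: [0.46, 0.2008, 0.5236]
tcp_rot: [[-0.002, 0.942, 0.336], [0.0, 0.336, -0.942], [-1.0, -0.002, -0.001]]
force: [-0.0, -0.6, -0.3]
opening: 0.006
time_s: 3.7
position: [0.4607, 0.1975, 0.5242]
tcp_rot: [[-0.001, 0.944, 0.331], [-0.001, 0.331, -0.944], [-1.0, -0.002, 0.0]]
force: [-0.7, -0.5, -0.5]
opening: 0.007
[0.46068562 0.19753981 0.52419521] [-0.70317168 -0.52629757 -0.49617323] [10.4 13.1 89.9 -0.  77.1 81.1]
tool delta [ 0.02417431  0.00933225 -0.01948887]
```

```bash
python3 -m crank '[{"offset":[0,0.0093,-0.0195],"spin":0},{"offset":[0.01,0,0],"spin":0},{"offset":[0.02,0,0],"spin":0},{"offset":[0.02,0,0],"spin":0},{"offset":[0.015,0,0],"spin":0},{"offset":[0.005,0,0],"spin":0},{"offset":[0,0,0],"spin":0},{"offset":[0,0,0],"spin":0},{"offset":[0,0,0],"spin":0}]' 0
python3 - <<'E'
from h import *
s=bot.read_state();print(s["position"],s["tcp_rot"],s["force"])
for n in("side","top"):
    p=bot.capture(n);a=p["pixels"][200:340,250:390] if n=="side" else p["pixels"][160:280,190:310]
    cv2.imwrite(f"pics/{n}2.png",cv2.resize(a,None,fx=4,fy=4))
E
```

```text
time_s: 4.6
position: [0.4634, 0.2197, 0.4556]
tcp_rot: [[0.002, 0.943, 0.332], [0.0, 0.332, -0.943], [-1.0, 0.002, 0.0]]
force: [-0.2, 0.2, 0.7]
opening: 0.005
[0.46338056 0.21970907 0.45563724] [[ 1.89480370e-03  9.43263494e-01  3.32039743e-01]
 [ 3.33613214e-04  3.32039724e-01 -9.43265345e-01]
 [-9.99998149e-01  1.89807551e-03  3.14464932e-04]] [-0.18988316  0.18063502  0.71165151]
```

View pics/side2.png

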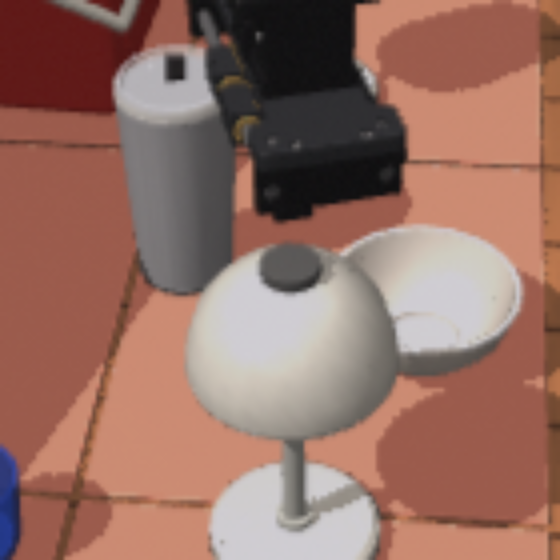

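View pics/top2.png

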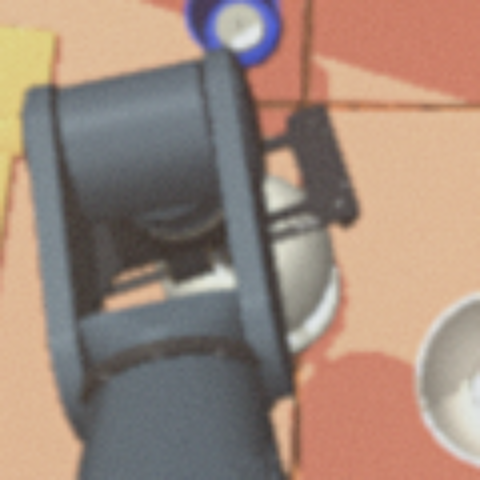

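Run:
```python
from h import *
p=bot.capture("side");W=world(p)
a=p["pixels"][160:280,270:390]
cv2.imwrite("pics/side3.png",cv2.resize(a,None,fx=5,fy=5,interpolation=cv2.INTER_CUBIC))
g=p["pixels"].max(2)
m=(g<70)&(W[...,2]>.2)&(W[...,2]<.4)&(np.hypot(W[...,0]-.463,W[...,1]-.22)<.12)
for v in range(225,275,3):
    q=W[v][m[v]]; u=np.where(m[v])[0]
    if len(q):print(v,u.min(),u.max(),np.median(q,0).round(3),q[:,2].min().round(3))
```

```text
225 304 343 [0.452 0.273 0.384] 0.347
228 305 348 [0.446 0.283 0.384] 0.351
231 306 349 [0.441 0.294 0.385] 0.352
234 307 350 [0.439 0.303 0.384] 0.351
237 313 351 [0.433 0.31  0.382] 0.373
240 314 350 [0.434 0.309 0.375] 0.366
243 314 349 [0.435 0.308 0.366] 0.355
246 314 349 [0.437 0.302 0.355] 0.345
249 314 341 [0.443 0.304 0.348] 0.343
252 314 327 [0.458 0.309 0.344] 0.278
267 329 329 [0.447 0.223 0.234] 0.234
270 325 328 [0.453 0.23  0.23 ] 0.229
```

View pics/side3.png

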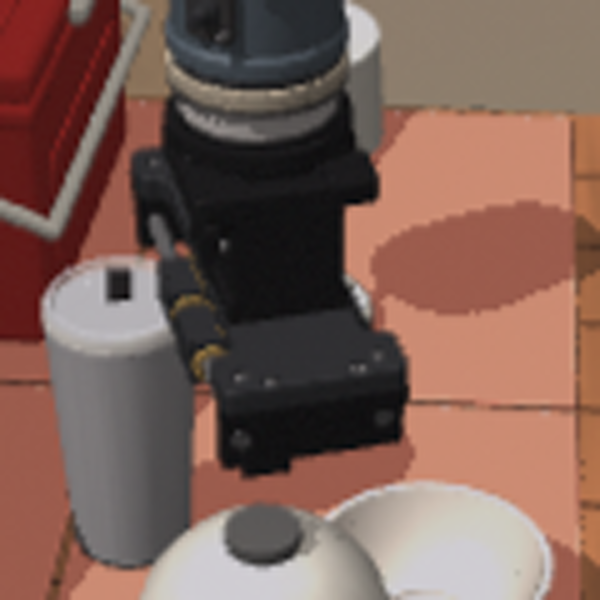

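The block is the gripper body, with its underside at z≈0.343. The fingertips just show below it at z≈0.278, in line with the pad. I'll descend now.

```bash
python3 -m crank '[{"offset":[0.01,0,0],"spin":0},{"offset":[0.01,0,0],"spin":0},{"offset":[0.007,0,0],"spin":0},{"offset":[0,0,0],"spin":0},{"offset":[0,0,0],"spin":0},{"offset":[0,0,0],"spin":0}]' 0
for i in 1 2; do python3 -c "
from rig import bot
s=bot.read_state();print(s['position'],s['force'])"; done
python3 -m crank '[{"offset":[0.002,0,0],"spin":0},{"offset":[0.001,0,0],"spin":0},{"offset":[0,0,0],"spin":0}]'
```

```text
time_s: 5.35
position: [0.4633, 0.22, 0.4279]
tcp_rot: [[0.0, 0.943, 0.332], [0.0, 0.332, -0.943], [-1.0, 0.0, 0.0]]
force: [0.4, 0.4, 0.4]
opening: 0.009
[0.46325297 0.21997645 0.42789049] [0.36699511 0.362014   0.407335  ]
[0.46325297 0.21997645 0.42789049] [0.36699511 0.362014   0.407335  ]
time_s: 5.65
position: [0.463, 0.2199, 0.4247]
tcp_rot: [[-0.0, 0.943, 0.332], [-0.0, 0.332, -0.943], [-1.0, -0.0, 0.0]]
force: [0.7, 0.7, 0.1]
opening: 0.006
```

```bash
python3 -m crank '[{"offset":[0.002,0,0],"spin":0},{"offset":[0.002,0,0],"spin":0},{"offset":[0,0,0],"spin":0}]'; python3 -m crank '[{"offset":[0.0015,0,0],"spin":0},{"offset":[0,0,0],"spin":0}]'
```

```text
time_s: 5.95
position: [0.4629, 0.2199, 0.4204]
tcp_rot: [[-0.001, 0.943, 0.332], [-0.0, 0.332, -0.943], [-1.0, -0.001, -0.0]]
force: [0.0, -1.0, 0.4]
opening: 0.004
time_s: 6.15
position: [0.463, 0.2199, 0.419]
tcp_rot: [[-0.0, 0.943, 0.332], [-0.0, 0.332, -0.943], [-1.0, -0.0, -0.0]]
force: [0.4, 0.1, 1.4]
opening: 0.005
```

```bash
python3 -m crank '[{"offset":[0.001,0,0],"spin":0},{"offset":[0,0,0],"spin":0}]'
```

```text
time_s: 6.35
position: [0.4631, 0.2199, 0.4183]
tcp_rot: [[0.0, 0.943, 0.332], [0.0, 0.332, -0.943], [-1.0, 0.0, -0.0]]
force: [-0.4, 0.6, -0.2]
opening: 0.003
```

```bash
python3 -m crank '[{"offset":[0.0015,0,0],"spin":0},{"offset":[0,0,0],"spin":0}]'
```

```text
time_s: 6.55
position: [0.4631, 0.22, 0.4169]
tcp_rot: [[0.0, 0.943, 0.332], [0.0, 0.332, -0.943], [-1.0, 0.0, 0.0]]
force: [-1.5, 0.4, 2.2]
opening: 0.003
```

```bash
python3 -m crank '[{"offset":[0.001,0,0],"spin":0}]'
```

```text
time_s: 6.65
position: [0.4631, 0.22, 0.4161]
tcp_rot: [[0.001, 0.943, 0.332], [0.0, 0.332, -0.943], [-1.0, 0.001, 0.0]]
force: [-0.5, -1.0, 3.9]
opening: 0.008
```

Contact is clear at 3.9 N. I'll lift off now.

```bash
python3 -m crank '[{"offset":[-0.006,0,0],"spin":0},{"offset":[-0.008,0,0],"spin":0},{"offset":[0,0,0],"spin":0},{"offset":[0,0,0],"spin":0},{"offset":[0,0,0],"spin":0}]'
python3 - <<'E'
from h import *
p=bot.capture("side");cv2.imwrite("pics/side4.png",cv2.resize(p["pixels"][200:360,230:390],None,fx=3.5,fy=3.5))
E
```

```text
time_s: 7.15
position: [0.4629, 0.2199, 0.4296]
tcp_rot: [[-0.0, 0.943, 0.332], [-0.0, 0.332, -0.943], [-1.0, -0.0, -0.0]]
force: [0.3, 0.4, 0.4]
opening: 0.004
```

View pics/side4.png

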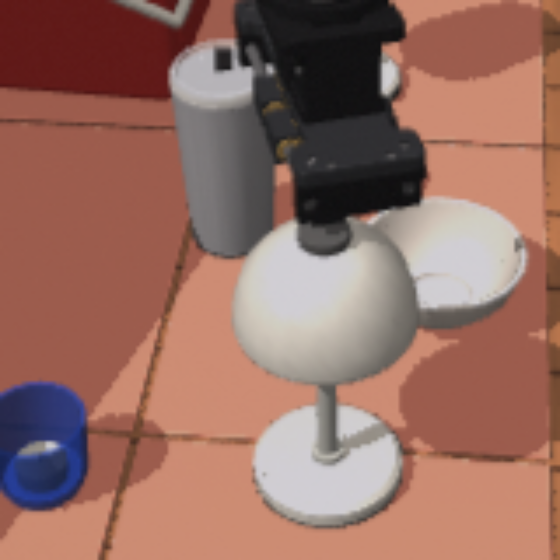

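The lamp still stands upright and in place, the pad is free, and the fingers are clear at 0.4 N. Now the second touch, with the hold.

```bash
python3 -m crank '[{"offset":[0.006,0,0],"spin":0},{"offset":[0.004,0,0],"spin":0},{"offset":[0.0035,0,0],"spin":0},{"offset":[0,0,0],"spin":0},{"offset":[0,0,0],"spin":0}]'; python3 -m crank '[{"offset":[0,0,0],"spin":0},{"offset":[0,0,0],"spin":0}]'
```

```text
time_s: 7.7
position: [0.4629, 0.2199, 0.4163]
tcp_rot: [[-0.001, 0.943, 0.332], [-0.0, 0.332, -0.943], [-1.0, -0.001, -0.0]]
force: [-1.2, -0.5, 3.2]
opening: 0.004
time_s: 7.9
position: [0.4628, 0.2199, 0.4164]
tcp_rot: [[-0.001, 0.943, 0.332], [-0.0, 0.332, -0.943], [-1.0, -0.001, -0.0]]
force: [-1.4, -0.9, 4.3]
opening: 0.006
```

```bash
python3 -m crank '[{"offset":[0,0,0],"spin":0},{"offset":[0,0,0],"spin":0},{"offset":[0,0,0],"spin":0},{"offset":[0,0,0],"spin":0},{"offset":[0,0,0],"spin":0},{"offset":[0,0,0],"spin":0},{"offset":[0,0,0],"spin":0},{"offset":[0,0,0],"spin":0},{"offset":[0,0,0],"spin":0},{"offset":[0,0,0],"spin":0}]'; python3 -m crank '[{"offset":[0,0,0],"spin":0},{"offset":[0,0,0],"spin":0},{"offset":[0,0,0],"spin":0},{"offset":[0,0,0],"spin":0},{"offset":[0,0,0],"spin":0},{"offset":[0,0,0],"spin":0},{"offset":[0,0,0],"spin":0},{"offset":[0,0,0],"spin":0},{"offset":[0,0,0],"spin":0}]'; python3 -m crank '[{"offset":[-0.006,0,0],"spin":0},{"offset":[-0.015,0,0],"spin":0},{"offset":[-0.03,0,0],"spin":0},{"offset":[-0.04,0,0],"spin":0},{"offset":[-0.02,0,0],"spin":0},{"offset":[0,0,0],"spin":0},{"offset":[0,0,0],"spin":0},{"offset":[0,0,0],"spin":0}]'
python3 - <<'E'
from h import *
p=bot.capture("side");cv2.imwrite("pics/side5.png",p["pixels"])
W=world(p);print(W[266,322])
for r in bot.regions_of("dome_pad",p):
    m=r["region"]&(p["depth"]>0);print(r["p"],r["extent"],np.median(W[m],0).round(3))
E
```

```text
time_s: 8.9
position: [0.463, 0.2199, 0.4162]
tcp_rot: [[-0.0, 0.943, 0.332], [-0.0, 0.332, -0.943], [-1.0, -0.0, 0.0]]
force: [-3.1, -1.2, 4.2]
opening: 0.003
time_s: 9.8
position: [0.4631, 0.2199, 0.4163]
tcp_rot: [[0.0, 0.943, 0.332], [0.0, 0.332, -0.943], [-1.0, 0.0, -0.0]]
force: [-3.0, -0.8, 3.0]
opening: 0.008
time_s: 10.6
position: [0.4628, 0.2198, 0.5258]
tcp_rot: [[-0.002, 0.943, 0.332], [-0.001, 0.332, -0.943], [-1.0, -0.003, -0.0]]
force: [0.2, -0.1, -0.2]
opening: 0.007
[0.46339958 0.22276482 0.23517174]
0.61 [444.9, 319.5, 13.6, 14.3] [0.203 0.358 0.23 ]
0.45 [324.4, 267.8, 16.2, 9.7] [0.463 0.224 0.234]
```

View pics/side5.png

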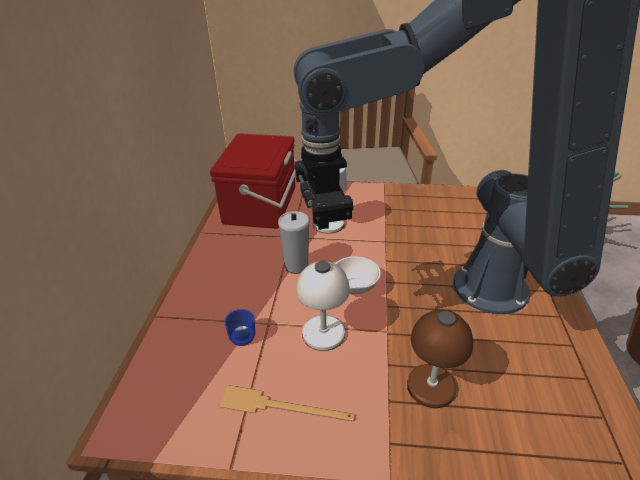

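The lamp still stands with its pad at (322,267), and nothing else has moved. The arm is clear of everything.

```bash
python3 -c "
from rig import bot
print(bot.hand_in())"
```

```text
the job is handed in; nothing more can be done
None
```

I touched the white dome lamp's pad twice with the closed fingertips, as asked, then withdrew straight up and handed the job in at about 10.7 s.

- **First touch:** a light tap peaking at about 3.9 N. The fingers then came off by roughly 11 mm, and the force reading fell back to near zero.
- **Second touch:** I rested on the pad for about 2.3 s, with vertical readings of 3.0–4.3 N.
- **After withdrawing:** the fingertips were about 11 cm above the pad. The force was about zero, and the pad was back where it started, at about (0.463, 0.223, 0.235). The last side picture shows the lamp upright and the drum lamp, brown look-alike and other items where they were.

**Checks that were unclear or disagreed:**
- The camera pictures show no visible light, so I judged the touches by force and position only.
- Force noise of about ±1 N blurred the exact start of the first contact, so its length is only known to be about 0.3 s or a little more.
- A sideways reading of about 3 N appeared during the second touch, but the lamp did not visibly move.
- The two cameras disagreed by about 7 mm on where the pad's centre was in y, so I aimed midway between them.

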